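Seat the cutting strip of a board cutter under its hold-down spring

TASK

The board cutter's white cutting strip has been laid in its groove but is not yet under the leaf spring at the end of the bed. Press down hard on top of the strip with your fingertips and, still pressing, slide it along its groove so that it pushes in under the spring and goes fully home against the stop block; then come clear. Do not lift the strip or touch the spring, and leave the other things on the bed and the table where they are.

Things in the scene. Friction and masses are not known exactly. Their poses are not given: they have to be found in the camera images.
- cutter: board cutter fixed on the table: flat grey bed 310 x 600 mm, top 28 mm above the table, with a groove 16 mm wide and 6 mm deep along its whole length. Origin on the table under the middle of the groove; y runs along the groove, away from the stop block; x across it to the far side, where the straight-edge lies swung back (70 mm and more from the groove, up to 95 mm above the table); z up
- groove_mid (a point): point on the groove's centre line at the middle of the bed, level with the bed's top; axes as the cutter's. Black end housing (100 x 100 mm, up to 54 mm above the table) bridging the groove: y = +200 to +300 mm from here. Aluminium stop block across the groove: y = -225 to -285 mm. Between y = -125 and +200 mm nothing stands within 50 mm of the groove's centre line
- stop (a point): middle of the face of the stop block that the strip must meet, at the height of the strip's top (30 mm above the table); axes as the cutter's: the strip comes from +y and moves towards -y
- strip: loose white plastic cutting strip, 14 mm wide, 360 mm long, 8 mm high, about 50 g, lying in the groove with its top 2 mm proud of the bed; friction on the groove about 0.2. Its trailing end is under the black housing, its leading end points to the spring and stop. Origin at the middle of its underside; y along it, away from the stop
- strip_lead (a point): middle of the upper edge of the strip's leading end, 180 mm from the strip's origin; at the start it is 100 to 140 mm short of the stop, clear of the spring
- spring_lip (a point): tip of the upturned lead-in lip of the leaf spring, 92 mm before the stop and 38 mm above the table. The spring is a steel leaf 10 mm wide, screwed on top of the stop block and sloping down from it to a rounded nose 62 mm before the stop, then up to the lip; the nose hangs 3.5 mm lower than the strip's top until the strip lifts it
- spring (a joint): how far the leaf spring is lifted about its root on the stop block (rad): 0 at rest, about 0.05 when riding on the strip, which it then presses with about 4 N. To wedge in under it the strip needs about 5 N of drive on top of its own groove friction. The soft plastic grips a fingertip (friction about 0.7), so press with roughly 14 to 20 N or the fingertip slips

How it is judged (in metres and radians):
On the way:
1. the strip, pressed by the fingers with more than 5 N, slides on under the spring with the spring riding on it (y of strip_lead in the frame of stop between 0.01 and 0.055 m and contact force between the fingers and strip above 5 N and value of joint spring above 0.025 rad), for 0.1 s.
At the end, for the whole second after the job is handed in: The strip lies at rest flat in its groove, its leading end within 4 mm of the stop block, the spring riding on top of it, and the robot is clear (y of strip_lead in the frame of stop below 0.004 m and z of strip in the frame of cutter below 0.025 m and value of joint spring between 0.03 and 0.09 rad and linear speed of strip below 0.01 m/s); the robot touches nothing.
It fails at once if the strip is lifted out of its groove by more than 5 mm (z of strip in the frame of cutter above 0.027 m or z of strip_lead in the frame of stop above 0.005 m).
It fails at once if the robot touches the spring (contact force between any of the fingers, the arm and spring above 1 N).
It fails at once if another thing on the bed or table is moved by more than 20 mm (distance of any of knife, weight, tape, cup, glue, screwdriver, sample from where it was at the start of the episode above 0.02 m).
It also fails if it takes over 51 s, if anything falls off the work surface, if the arm or the gripper's body presses on something with over 40 N, if the wrist force passes 120 N, or if a joint passes its speed limit or range.

ROBOT

A 6-joint arm with a two-finger parallel gripper is mounted at the origin on the work surface. World frame = base frame: x ahead of the robot, y to its left, z up, the work surface at z = 0. Lengths are in mm, angles in rad, forces in N, time in s.
With the tool pointing down it reaches from about 325 to 775 mm from the base axis. Payload 5.5 kg.
Tool frame: the origin (TCP) lies midway between the tips of the shut fingers; the grasp point (between the pads) lies 19 mm behind it; z points along the fingers, y is the direction in which the jaws open and shut (so a half turn about z gives the same grasp; the last joint's range is limited). The gripper opens to 85 mm and grips with 20 to 120 N. Pads are 22 mm wide; open, the fingers measure 114 mm over their backs; the gripper's body (76 mm by 85 mm) begins 54 mm behind the grasp point. The pads swing forward as they close: fully open they stand 13 mm farther back than shut.
Start: joints at [1.281, 0.091, 1.231, -0, 1.82, -0.057], TCP at [138.425, 583.828, 231.275] pointing down, gripper open.
Joint ranges: [-2.87, 2.87], [-0.86, 2.18], [0.17, 2.46], [-1.51, 4.65], [0.06, 2.69], [-2.65, 2.65]. Speed limits (rad/s): [2.57, 2.57, 3.01, 3.14, 3.14, 3.14].

INTERFACE

Orientations are given as a 3x3 rotation matrix whose columns are the frame's x, y, z axes.
In Python, from workcell import robot, eyes, workorder gives the robot as it stands. The module is installed in compiled form; this text tells all that it offers.
- The arm moves only by the shell command python3 -m handwheel 'ROWS'. ROWS is a JSON object of lists of equal length, an entry for each row: "fingers": the closure, from 0 (fully open) to 1 (shut); "dp": the shift along the world's x, y, z in units of 0.025 m (1.0 is 0.025 m), a list of three; "twist": the turn about the world's z in units of 30 degrees (1.0 is 30 degrees). In form: {"fingers": [fingers, ...], "dp": [[x, y, z], ...], "twist": [twist, ...]}. A call has 1 to 5 rows; each row shifts and turns the commanded pose from where the row before left it; what a row does not reach is not made up. A row lasts 1/8 s, in which the tool goes at most 62.5 mm and 10.7 degrees, less where a joint would pass 70% of its speed; a pose out of reach is approached as far as the arm can. A call with a number of a shift or a turn outside -1 to 1 is refused whole. A call with a gripper value outside its range is refused whole. The fingers move at their own pace and stop on an object; the grip force is fixed at half the most. Time passes only in rows, so rows that do not move let the fingers close. It gives the time, the measured TCP pose, the force and the opening at its end, in the units of the state.
- robot.get_obs(): the state, without advancing time (a new reading comes with each control period).
- eyes.grab_frame(name): name is "scene" or "top"; returns a dict with "image" (480x640x3 uint8, blue, green, red), "camera_matrix" (3x3 intrinsics, pixels), "D" ([k1, k2, p1, p2, k3] as OpenCV has them; the pictures are not rectified), "rvec" (rotation vector, rad) and "tvec" (3), from world to camera coordinates, as OpenCV has them. Camera axes: x right, y down, z forward; pixel columns grow to the right and rows downward; lengths in mm; the calibration is good to about 2 mm. A picture is of the moment at which its call begins. There is no depth.
- workorder.finish_job(): hands the job in, once; it reports no verdict.
The state is a dict: "time_s": time; "qpos": joint angles; "dq": joint speeds; "joint_torque": joint torques, N m; "eef_pos": TCP position; "eef_rot": TCP orientation; "wrist_force": force on the tool from outside, world axes, zero at the start; "wrist_torque": the same for the moment, N m; "grip_width": opening from 0.0 (shut) to 1.0 (fully open).
Only numpy, scipy, OpenCV 4.12 (cv2) and the standard library are available. Lean on these libraries where they do the work, as an engineer would, in place of code of your own. Each camera call takes 0.05 s, during which the arm holds its last target.

## Working session

There is one attempt and no reset: what is moved stays moved. The work goes in short steps, Python scripts to look and compute and a shell command to move; the robot and the scene stay as the last step left them, time stands still between calls to the robot, and variables do not carry over. Pictures are saved under pics/ and viewed, and the job is handed in when it is done.

```bash
mkdir -p pics
cat > h.py <<'E'
import cv2,numpy as np
from workcell import robot,eyes
def grab(n,f):
    d=eyes.grab_frame(n); cv2.imwrite('pics/'+f,d['image']); 
    np.savez('pics/'+f+'.npz',K=np.array(d['camera_matrix'],float),D=np.array(d['D'],float),r=np.array(d['rvec'],float),t=np.array(d['tvec'],float))
    return d
def ray(f,uv,z):
    d=np.load('pics/'+f+'.npz'); R=cv2.Rodrigues(d['r'])[0]; t=d['t'].reshape(3)
    p=cv2.undistortPoints(np.array(uv,float).reshape(-1,1,2),d['K'],d['D']).reshape(-1,2)
    v=np.c_[p,np.ones(len(p))]@R; c=-R.T@t
    return c+v*((z-c[2])/v[:,2])[:,None]
def proj(f,P):
    d=np.load('pics/'+f+'.npz'); return cv2.projectPoints(np.array(P,float).reshape(-1,3),d['r'],d['t'],d['K'],d['D'])[0].reshape(-1,2)
E
python3 - <<'E'
from h import *
for n in('scene','top'): grab(n,n+'0.png')
o=robot.get_obs()
print({k:np.round(o[k],3).tolist() for k in o})
E
```

```text
{'time_s': 0.1, 'qpos': [1.281, 0.092, 1.232, -0.0, 1.82, -0.057], 'dq': [0.002, -0.002, -0.003, 0.0, -0.0, -0.0], 'joint_torque': [0.002, -46.022, -41.922, -0.0, 0.011, 0.0], 'eef_pos': [138.336, 583.579, 230.215], 'eef_rot': [[-0.973, 0.231, -0.001], [0.231, 0.973, -0.002], [0.0, -0.002, -1.0]], 'wrist_force': [-0.134, 0.94, 0.121], 'wrist_torque': [-0.039, 0.017, 0.058], 'grip_width': 0.999}
```

View pics/scene0.png

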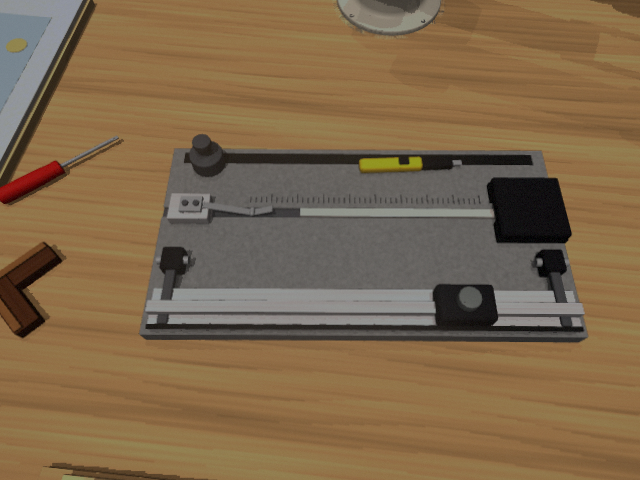

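View pics/top0.png

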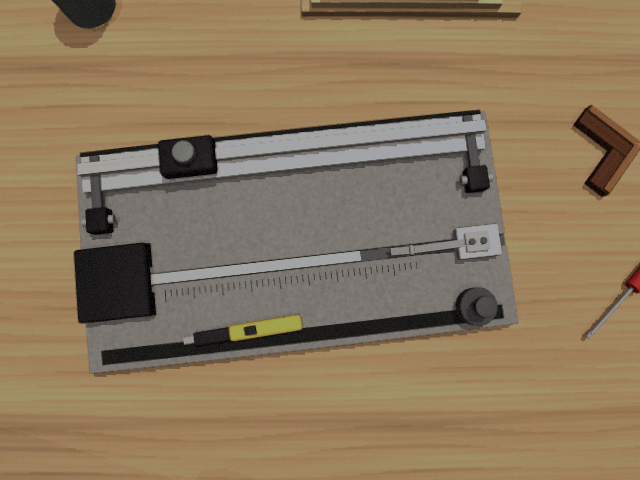

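The scene view shows the strip running from (300,212) to (494,213), the stop block at (167–210,195–222) and the lip near (272,210). The top view shows the strip from (152,279) to (361,256), the lip at (391,251) and the stop face at about x=458. The knife and weight lie on the robot side of the groove.

Run:
```python
from h import *
for f,roi in(('top0.png',(150,245,375,292)),('scene0.png',(285,203,500,222))):
    im=cv2.imread('pics/'+f); x0,y0,x1,y1=roi
    g=im[y0:y1,x0:x1].min(2); m=(g>140).astype(np.uint8)
    n,l,s,c=cv2.connectedComponentsWithStats(m); i=1+np.argmax(s[1:,4])
    p=np.argwhere(l==i)[:,::-1]+[x0,y0]
    r=cv2.minAreaRect(p.astype(np.float32)); b=cv2.boxPoints(r)
    W=ray(f,p,30.); c=W.mean(0); u,S,v=np.linalg.svd((W-c)[:,:2],full_matrices=False); d=v[0]; a=(W-c)[:,:2]@d
    print(f,s[i],c.round(1),d.round(4),'ends',(c[:2]+d*a.min()).round(1),(c[:2]+d*a.max()).round(1), 'width',np.ptp((W-c)[:,:2]@v[1]))
# stop block face corners / lip / housing
print('top: stop face', ray('top0.png',[(457,230),(460,258)],54).round(1),ray('top0.png',[(457,230),(460,258)],30).round(1),'lip',ray('top0.png',[(391,251)],38).round(1))
print('bed corners',ray('top0.png',[(79,155),(487,112),(517,325),(94,372)],28).round(1))
print('scene lip',ray('scene0.png',[(272,210)],38).round(1),'bed',ray('scene0.png',[(176,150),(543,151),(581,335),(146,333)],28).round(1))
im=cv2.imread('pics/top0.png'); cv2.imwrite('pics/z1.png',cv2.resize(im[215:295,340:510],None,fx=4.6,fy=4.6,interpolation=cv2.INTER_CUBIC))
im=cv2.imread('pics/scene0.png'); cv2.imwrite('pics/z2.png',cv2.resize(im[180:235,155:325],None,fx=4.6,fy=4.6,interpolation=cv2.INTER_CUBIC))
```

```text
top0.png [   2    6  209   33 1993] [525.   34.5  30. ] [ 0.1039 -0.9946] ends [509.9 179.2] [ 540.2 -110.8] width 13.397637562066159
scene0.png [ 86   6 120   7 568] [521.6  94.2  30. ] [-0.106   0.9944] ends [531.8  -1.6] [512.8 177.3] width 10.741231151560697
top: stop face [[ 571.6 -242.7   54. ]
 [ 533.1 -245.3   54. ]] [[ 574.7 -249.4   30. ]
 [ 534.9 -252.    30. ]] lip [[ 545.1 -153.4   38. ]]
bed corners [[ 688.9  291.3   28. ]
 [ 749.3 -302.5   28. ]
 [ 440.  -330.    28. ]
 [ 382.5  257.8   28. ]]
scene lip [[ 549.1 -149.4   38. ]] bed [[ 449.3 -323.5   28. ]
 [ 385.4  269.    28. ]
 [ 689.   288.6   28. ]
 [ 749.3 -287.2   28. ]]
```

View pics/z1.png

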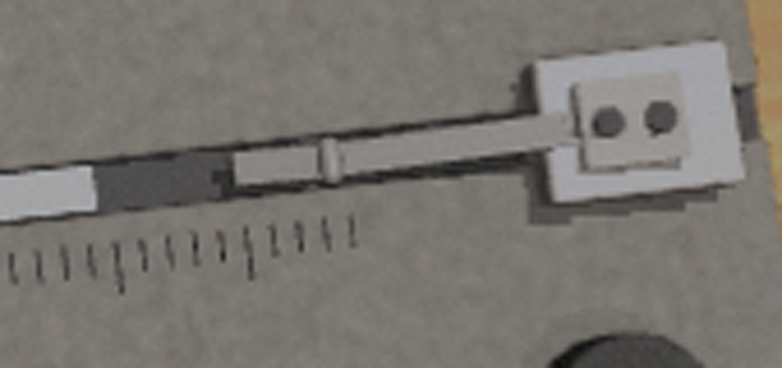

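View pics/z2.png

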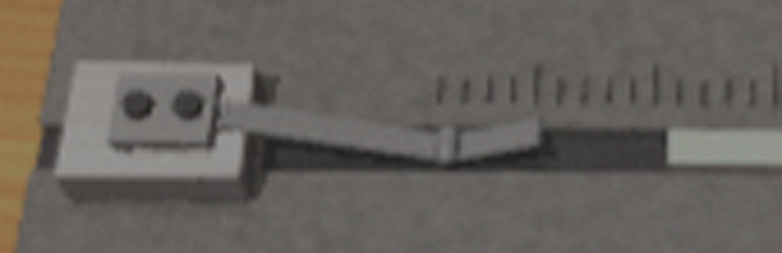

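```bash
python3 -m handwheel '{"fingers":[1,1,1,1,1],"dp":[[0.76,-0.98,0],[0.76,-0.98,0],[0.76,-0.98,0],[0.76,-0.98,0],[0.76,-0.98,0]],"twist":[0.13,0.13,0.13,0.13,0.13]}'
python3 -m handwheel '{"fingers":[1,1,1,1,1],"dp":[[0.76,-0.98,0],[0.76,-0.98,0],[0.76,-0.98,0],[0.76,-0.98,0],[0.76,-0.98,0]],"twist":[0,0,0,0,0]}'
python3 -m handwheel '{"fingers":[1,1,1,1,1],"dp":[[0.76,-0.98,0],[0.76,-0.98,0],[0.76,-0.98,0],[0.76,-0.98,0],[0.76,-0.98,0]],"twist":[0,0,0,0,0]}'
```

```text
time_s: 0.72
eef_pos: [233.8, 460.3, 230.7]
eef_rot: [[-0.994, -0.11, -0.0], [-0.11, 0.994, -0.001], [0.001, -0.001, -1.0]]
wrist_force: [0.0, 0.6, 0.3]
grip_width: 0.0
time_s: 1.35
eef_pos: [328.8, 337.9, 230.8]
eef_rot: [[-0.994, -0.107, -0.001], [-0.107, 0.994, -0.001], [0.001, -0.0, -1.0]]
wrist_force: [0.5, 0.3, 0.2]
grip_width: -0.001
time_s: 1.98
eef_pos: [423.8, 215.4, 230.8]
eef_rot: [[-0.994, -0.107, -0.001], [-0.107, 0.994, -0.0], [0.001, -0.0, -1.0]]
wrist_force: [0.3, 0.1, -0.3]
grip_width: 0.001
```

```bash
python3 -m handwheel '{"fingers":[1,1,1,1,1],"dp":[[0.77,-1,0],[0.77,-1,0],[0.77,-1,0],[0.77,-1,0],[0.77,-1,0]],"twist":[0,0,0,0,0]}'
python3 -m handwheel '{"fingers":[1,1,1,1,1],"dp":[[0,0,-1],[0,0,-1],[0,0,-1],[0,0,-1],[0,0,-1]],"twist":[0,0,0,0,0]}'
python3 -m handwheel '{"fingers":[1,1,1,1],"dp":[[0,0,-1],[0,0,-0.8],[0,0,0],[0,0,0]],"twist":[0,0,0,0]}'
python3 - <<'E'
from h import *
for n in('scene','top'):
    d=grab(n,n+'1.png')
o=robot.get_obs(); print(o['eef_pos'],o['wrist_force'])
a=cv2.imread('pics/scene1.png')[140:300,250:540];cv2.imwrite('pics/z3.png',cv2.resize(a,None,fx=2.7,fy=2.7,interpolation=cv2.INTER_CUBIC))
E
```

```text
time_s: 2.6
eef_pos: [520.1, 90.4, 230.7]
eef_rot: [[-0.994, -0.107, -0.001], [-0.107, 0.994, -0.0], [0.001, 0.0, -1.0]]
wrist_force: [1.0, -0.5, 0.4]
grip_width: 0.0
time_s: 3.22
eef_pos: [519.3, 91.3, 104.9]
eef_rot: [[-0.994, -0.107, -0.001], [-0.107, 0.994, -0.0], [0.001, -0.0, -1.0]]
wrist_force: [0.3, -0.6, -0.2]
grip_width: -0.002
time_s: 3.72
eef_pos: [520.1, 91.4, 62.2]
eef_rot: [[-0.994, -0.107, 0.001], [-0.107, 0.994, 0.0], [-0.001, 0.0, -1.0]]
wrist_force: [-0.1, -1.3, -0.6]
grip_width: 0.001
[520.48689412  91.40664853  62.74131621] [ 0.10908272 -0.7631728   0.06956605]
```

View pics/z3.png

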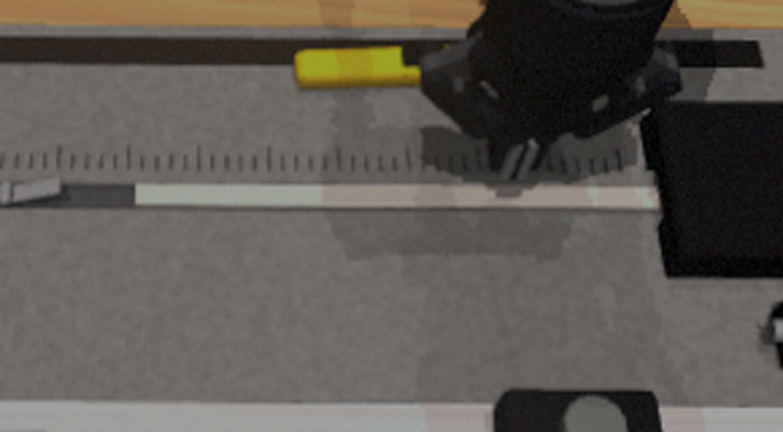

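View pics/top1.png

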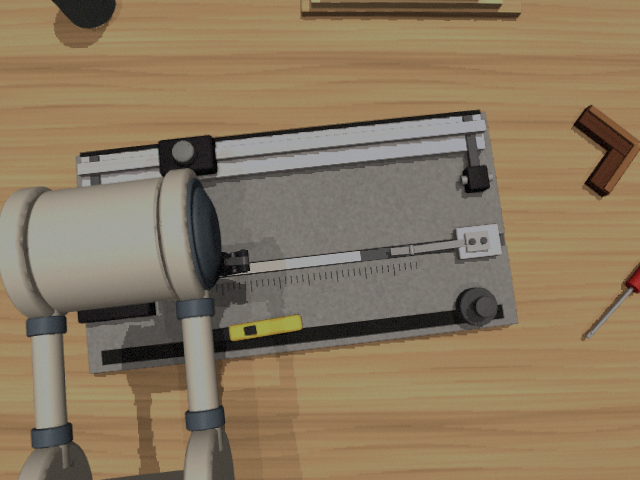

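The fingertips are shut above the strip at about (441,205) in the scene view, well clear of the housing. I'll lower them and check the lateral position.

```bash
python3 -m handwheel '{"fingers":[1,1,1,1],"dp":[[0,0,-0.5],[0,0,-0.5],[0,0,0],[0,0,0]],"twist":[0,0,0,0]}'
python3 - <<'E'
from h import *
grab('scene','scene2.png')
o=robot.get_obs(); print(o['eef_pos'],o['wrist_force'])
print(proj('scene2.png',[o['eef_pos']]),proj('scene2.png',[[520,91,30],[516,91,30]]))
a=cv2.imread('pics/scene2.png')[180:230,400:500];cv2.imwrite('pics/z4.png',cv2.resize(a,None,fx=8,fy=8,interpolation=cv2.INTER_CUBIC))
E
```

```text
time_s: 4.32
eef_pos: [519.6, 91.3, 36.1]
eef_rot: [[-0.994, -0.107, -0.0], [-0.107, 0.994, -0.0], [0.0, -0.0, -1.0]]
wrist_force: [0.5, 0.1, -0.6]
grip_width: 0.002
[519.8143104   91.35107944  36.46097743] [-0.27566869  0.27632403  0.16669132]
[[433.43983888 209.00917561]] [[432.31711337 211.26802866]
 [432.33424404 209.00786671]]
```

View pics/z4.png

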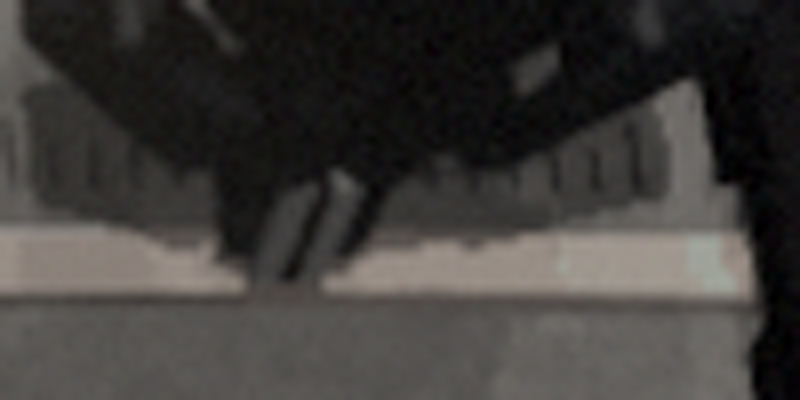

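The far edge of the pads is at about (436,216), so they are centred over the strip (rows 209–217). Next I press gently.

```bash
python3 -m handwheel '{"fingers":[1,1,1,1],"dp":[[0,0,-0.2],[0,0,-0.04],[0,0,0],[0,0,0]],"twist":[0,0,0,0]}'
python3 -m handwheel '{"fingers":[1,1,1],"dp":[[0,0,-0.04],[0,0,0],[0,0,0]],"twist":[0,0,0]}'
```

```text
time_s: 4.88
eef_pos: [519.7, 91.3, 30.3]
eef_rot: [[-0.994, -0.107, 0.0], [-0.107, 0.994, -0.0], [-0.0, -0.0, -1.0]]
wrist_force: [-0.4, 0.6, -0.3]
grip_width: 0.002
time_s: 5.25
eef_pos: [519.9, 91.3, 30.1]
eef_rot: [[-0.994, -0.107, 0.001], [-0.107, 0.994, 0.0], [-0.001, -0.0, -1.0]]
wrist_force: [-2.2, -0.5, 5.8]
grip_width: 0.001
```

```bash
python3 -m handwheel '{"fingers":[1,1,1],"dp":[[0,0,-0.04],[0,0,0],[0,0,0]],"twist":[0,0,0]}'
python3 -m handwheel '{"fingers":[1,1,1],"dp":[[0,0,-0.02],[0,0,0],[0,0,0]],"twist":[0,0,0]}'
```

```text
time_s: 5.62
eef_pos: [520.1, 91.4, 30.0]
eef_rot: [[-0.994, -0.107, 0.002], [-0.107, 0.994, 0.0], [-0.002, -0.0, -1.0]]
wrist_force: [-3.1, -1.4, 9.9]
grip_width: -0.001
time_s: 6.0
eef_pos: [520.3, 91.4, 30.0]
eef_rot: [[-0.994, -0.107, 0.002], [-0.107, 0.994, 0.0], [-0.002, -0.0, -1.0]]
wrist_force: [-5.6, -0.3, 11.3]
grip_width: 0.002
```

```bash
python3 -m handwheel '{"fingers":[1,1,1],"dp":[[0,0,-0.05],[0,0,0],[0,0,0]],"twist":[0,0,0]}'
python3 -m handwheel '{"fingers":[1,1,1,1,1],"dp":[[0.013,-0.12,0],[0.013,-0.12,0],[0.013,-0.12,0],[0.013,-0.12,0],[0,0,0]],"twist":[0,0,0,0,0]}'
```

```text
time_s: 6.38
eef_pos: [520.6, 91.4, 29.9]
eef_rot: [[-0.994, -0.107, 0.003], [-0.107, 0.994, 0.0], [-0.003, -0.0, -1.0]]
wrist_force: [-7.1, -1.4, 17.9]
grip_width: 0.001
time_s: 7.0
eef_pos: [521.8, 81.8, 30.0]
eef_rot: [[-0.994, -0.108, 0.003], [-0.108, 0.994, 0.005], [-0.004, 0.004, -1.0]]
wrist_force: [-7.1, 7.7, 17.7]
grip_width: -0.005
```

```bash
python3 -m handwheel '{"fingers":[1,1,1],"dp":[[-0.04,0,0],[-0.02,0,0],[0,0,0]],"twist":[0,0,0]}'
cat > lead.py <<'E'
import sys
from h import *
f=sys.argv[1]; grab('top',f); im=cv2.imread('pics/'+f)
m=(im[240:275,255:400].min(2)>140).astype(np.uint8)
n,l,s,c=cv2.connectedComponentsWithStats(m); i=1+np.argmax(s[1:,4])
p=np.argwhere(l==i)[:,::-1]+[255,240]; W=ray(f,p,30.)[:,:2]; a=(W-[540.2,-110.8])@[.104,-.9946]
o=robot.get_obs()
print('lead advance',a.max().round(1),'bbox',s[i],'tip advance',((o['eef_pos'][:2]-np.array([520.6,91.4]))@[.104,-.9946]).round(1),o['eef_pos'].round(1),o['wrist_force'].round(1))
cv2.imwrite('pics/z_'+f,cv2.resize(im[215:295,300:510],None,fx=3.8,fy=3.8,interpolation=cv2.INTER_CUBIC))
E
python3 lead.py t3.png
```

```text
time_s: 7.38
eef_pos: [521.8, 81.1, 30.0]
eef_rot: [[-0.994, -0.108, 0.007], [-0.108, 0.994, 0.003], [-0.007, 0.003, -1.0]]
wrist_force: [-0.6, 4.6, 13.0]
grip_width: 0.001
lead advance 10.3 bbox [  7  10 106  21 995] tip advance 10.4 [521.8  81.1  30. ] [-0.4  5.3 13.5]
```

View pics/z_t3.png

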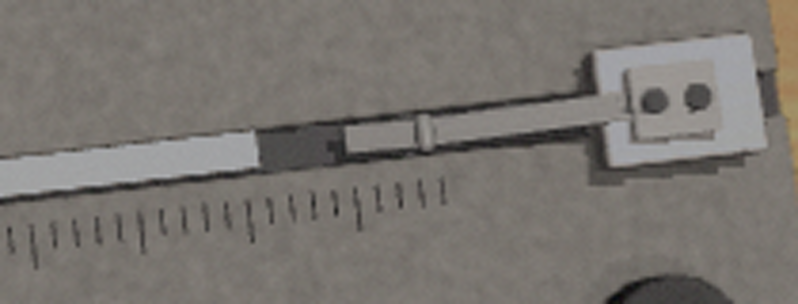

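The strip has moved with the fingers: its lead advanced 10.3 mm and the tip 10.4 mm. The lead is now at about (258,150) in the zoom and short of the lip at (346,138). I'll continue.

```bash
python3 -m handwheel '{"fingers":[1,1,1,1,1],"dp":[[0.013,-0.12,-0.03],[0.013,-0.12,0],[0.013,-0.12,0],[0.013,-0.12,0],[0.013,-0.12,0]],"twist":[0,0,0,0,0]}'
python3 -m handwheel '{"fingers":[1,1,1,1,1],"dp":[[0.013,-0.12,0],[0.013,-0.12,0],[0.013,-0.12,0],[0.013,-0.12,0],[0.013,-0.12,0]],"twist":[0,0,0,0,0]}'
```

```text
time_s: 8.05
eef_pos: [523.3, 66.7, 30.0]
eef_rot: [[-0.994, -0.108, 0.006], [-0.108, 0.994, 0.005], [-0.007, 0.004, -1.0]]
wrist_force: [-4.4, 7.3, 17.2]
grip_width: -0.001
time_s: 8.68
eef_pos: [524.9, 51.7, 30.0]
eef_rot: [[-0.994, -0.109, 0.006], [-0.109, 0.994, 0.005], [-0.007, 0.004, -1.0]]
wrist_force: [-3.4, 7.4, 18.3]
grip_width: 0.003
```

```bash
python3 -m handwheel '{"fingers":[1,1,1,1,1],"dp":[[-0.007,-0.12,-0.02],[0.013,-0.12,0],[0.013,-0.12,0],[0.013,-0.12,0],[0.013,-0.12,0]],"twist":[0,0,0,0,0]}'
python3 lead.py t4.png
```

```text
time_s: 9.3
eef_pos: [526.4, 36.7, 30.0]
eef_rot: [[-0.994, -0.109, 0.007], [-0.109, 0.994, 0.005], [-0.008, 0.004, -1.0]]
wrist_force: [-4.4, 7.6, 19.3]
grip_width: -0.0
lead advance 54.7 bbox [ 45   6  99  21 832] tip advance 55.3 [526.4  36.4  30. ] [-2.5  7.2 19.3]
```

View pics/z_t4.png

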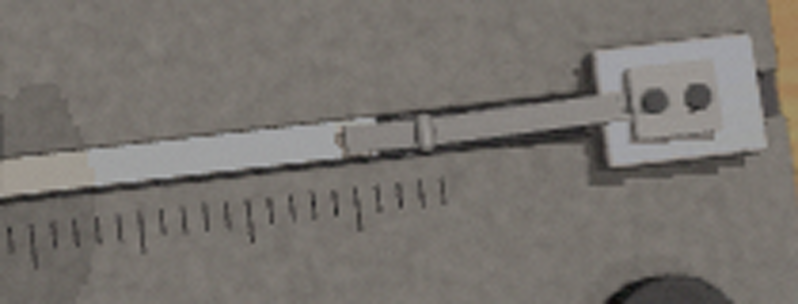

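The strip's lead is at about (377,135) in the zoom. It is under the lip and not yet at the nose (425,132), and the fingers haven't slipped.

```bash
python3 -m handwheel '{"fingers":[1,1,1,1,1],"dp":[[0.01,-0.12,0],[0.013,-0.12,0],[0.013,-0.12,0],[0.013,-0.12,0],[0.013,-0.12,0]],"twist":[0,0,0,0,0]}'
python3 -m handwheel '{"fingers":[1,1,1,1,1],"dp":[[0.01,-0.12,0],[0.013,-0.12,0],[0.013,-0.12,0],[0.013,-0.12,0],[0.013,-0.12,0]],"twist":[0,0,0,0,0]}'
```

```text
time_s: 9.98
eef_pos: [527.8, 23.2, 30.0]
eef_rot: [[-0.994, -0.109, 0.007], [-0.109, 0.994, 0.007], [-0.008, 0.007, -1.0]]
wrist_force: [-4.0, 14.5, 19.8]
grip_width: 0.001
time_s: 10.6
eef_pos: [529.4, 7.8, 30.0]
eef_rot: [[-0.994, -0.109, 0.007], [-0.109, 0.994, 0.006], [-0.008, 0.006, -1.0]]
wrist_force: [-3.8, 12.1, 18.8]
grip_width: -0.0
```

```bash
cat > side.py <<'E'
import sys
from h import *
f=sys.argv[1]; grab('scene',f); im=cv2.imread('pics/'+f)
cv2.imwrite('pics/z_'+f,cv2.resize(im[180:235,155:325],None,fx=4.6,fy=4.6,interpolation=cv2.INTER_CUBIC))
E
python3 side.py s5.png; python3 lead.py t5.png
```

```text
lead advance -86.5 bbox [  0   0  42  24 867] tip advance 84.7 [529.4   7.2  29.9] [-3.1 10.4 19.3]
```

View pics/z_s5.png

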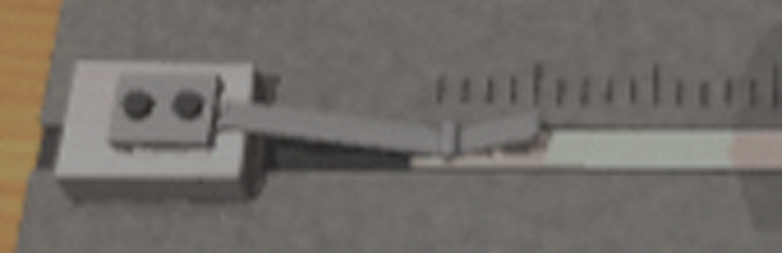

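View pics/z_t5.png

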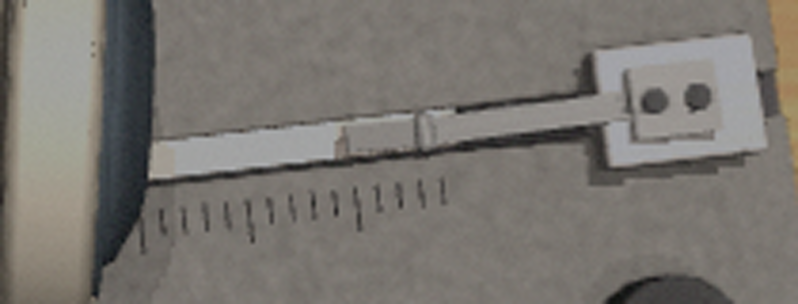

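Run:
```python
from h import *
for f,p in(('s5.png',(244.6,214.8)),('t5.png',(300+455/3.8,215+108/3.8)),('scene0.png',(300,213))):
    P=ray(f,[p],30.)[0]; print(P.round(1),((P[:2]-[540.2,-110.8])@[.104,-.9946]).round(1))
```

```text
[ 557.4 -190.6   30. ] 81.1
[ 556.1 -195.5   30. ] 85.9
[ 545.  -108.1   30. ] -2.2
```

The strip is past the nose, with its lead about 50 mm from the stop. The spring is riding on it and there's no noticeable slip.

```bash
python3 -m handwheel '{"fingers":[1,1,1,1,1],"dp":[[0.005,-0.12,-0.01],[0.013,-0.12,0],[0.013,-0.12,0],[0.013,-0.12,0],[0.013,-0.12,0]],"twist":[0,0,0,0,0]}'
python3 -m handwheel '{"fingers":[1,1,1,1,1],"dp":[[0.01,-0.12,0],[0.013,-0.12,0],[0.013,-0.12,0],[0.013,-0.12,0],[0.013,-0.12,0]],"twist":[0,0,0,0,0]}'
python3 side.py s6.png; python3 lead.py t6.png
```

```text
time_s: 11.32
eef_pos: [530.9, -7.2, 30.0]
eef_rot: [[-0.994, -0.109, 0.007], [-0.109, 0.994, 0.006], [-0.008, 0.005, -1.0]]
wrist_force: [-4.2, 13.0, 21.4]
grip_width: -0.001
time_s: 11.95
eef_pos: [532.5, -22.3, 29.9]
eef_rot: [[-0.994, -0.109, 0.007], [-0.109, 0.994, 0.006], [-0.008, 0.005, -1.0]]
wrist_force: [-4.8, 13.2, 22.1]
grip_width: -0.003
lead advance -26.6 bbox [   0    0   85   24 1368] tip advance 114.8 [532.5 -22.8  29.9] [-3.7 11.4 20.7]
```

View pics/z_s6.png

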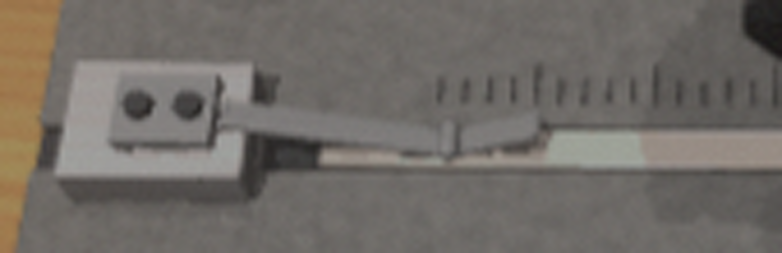

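View pics/z_t6.png

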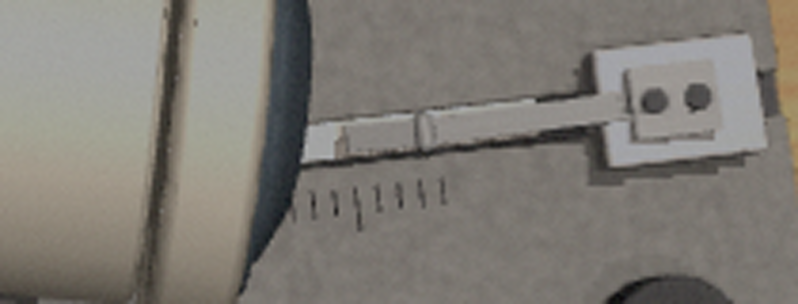

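The lead is now at about (318,157) in the zoom, roughly 18–20 mm from the stop face at about x=262. I'll go on slowly and watch for the drag to rise.

```bash
python3 -m handwheel '{"fingers":[1,1,1,1,1],"dp":[[0.005,-0.1,0],[0.01,-0.1,0],[0.01,-0.1,0],[0.01,-0.1,0],[0.01,-0.1,0]],"twist":[0,0,0,0,0]}'
python3 -m handwheel '{"fingers":[1,1,1,1],"dp":[[0.01,-0.06,0],[0.006,-0.06,0],[0.006,-0.06,0],[0,0,0]],"twist":[0,0,0,0]}'
python3 side.py s7.png
```

```text
time_s: 12.68
eef_pos: [533.8, -34.9, 30.0]
eef_rot: [[-0.994, -0.109, 0.008], [-0.109, 0.994, 0.006], [-0.008, 0.005, -1.0]]
wrist_force: [-4.0, 12.0, 21.5]
grip_width: -0.0
time_s: 13.18
eef_pos: [534.3, -39.7, 30.0]
eef_rot: [[-0.994, -0.109, 0.007], [-0.109, 0.994, 0.005], [-0.008, 0.004, -1.0]]
wrist_force: [-3.9, 11.5, 21.7]
grip_width: 0.001
```

View pics/z_s7.png

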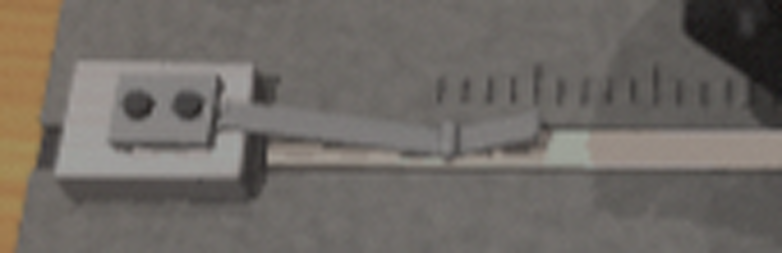

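Advance is now 132 mm and the lead almost meets the face at (266,157). I'll push on until it stops.

```bash
python3 -m handwheel '{"fingers":[1,1,1,1],"dp":[[0.005,-0.05,0],[0.005,-0.05,0],[0,0,0],[0,0,0]],"twist":[0,0,0,0]}'
python3 -m handwheel '{"fingers":[1,1,1,1],"dp":[[0.005,-0.05,0],[0.005,-0.05,0],[0,0,0],[0,0,0]],"twist":[0,0,0,0]}'
```

```text
time_s: 13.72
eef_pos: [534.5, -42.1, 29.9]
eef_rot: [[-0.994, -0.109, 0.007], [-0.109, 0.994, 0.005], [-0.008, 0.004, -1.0]]
wrist_force: [-3.5, 11.5, 21.6]
grip_width: 0.002
time_s: 14.22
eef_pos: [534.7, -43.1, 30.0]
eef_rot: [[-0.994, -0.11, 0.007], [-0.11, 0.994, 0.008], [-0.008, 0.007, -1.0]]
wrist_force: [-4.8, 15.4, 21.6]
grip_width: 0.001
```

```bash
python3 -m handwheel '{"fingers":[1,1,1,1],"dp":[[0.005,-0.05,0],[0.005,-0.05,0],[0,0,0],[0,0,0]],"twist":[0,0,0,0]}'
python3 -m handwheel '{"fingers":[1,1,1,1],"dp":[[0.005,-0.05,0],[0.005,-0.05,0],[0,0,0],[0,0,0]],"twist":[0,0,0,0]}'
python3 side.py s8.png
```

```text
time_s: 14.72
eef_pos: [535.3, -46.0, 30.0]
eef_rot: [[-0.994, -0.11, 0.008], [-0.11, 0.994, 0.007], [-0.009, 0.006, -1.0]]
wrist_force: [-1.6, 14.2, 20.8]
grip_width: -0.004
time_s: 15.22
eef_pos: [535.6, -48.6, 30.0]
eef_rot: [[-0.994, -0.11, 0.008], [-0.11, 0.994, 0.007], [-0.009, 0.006, -1.0]]
wrist_force: [-2.4, 14.7, 19.5]
grip_width: -0.0
```

View pics/z_s8.png

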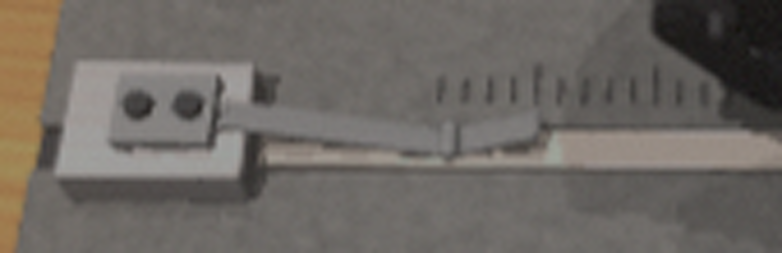

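The drag has levelled off at 14–15 N (0.7 × the press force) and the fingers are now slipping, so the strip is against the stop. In the picture its lead meets the face at (262,155). I'll lift clear.

```bash
python3 -m handwheel '{"fingers":[1,1,1,1,1],"dp":[[0,0,0.1],[0,0,0.2],[0,0,0.5],[0,0,1],[0,0,1]],"twist":[0,0,0,0,0]}'
python3 -m handwheel '{"fingers":[1,1,1,1,1],"dp":[[-0.5,0.8,1],[-0.5,1,1],[-0.5,1,1],[-0.5,1,1],[-0.5,1,1]],"twist":[0,0,0,0,0]}'
python3 -m handwheel '{"fingers":[1,1,1,1,1],"dp":[[-0.5,1,0],[-0.5,1,0],[-0.5,1,0],[0,0,0],[0,0,0]],"twist":[0,0,0,0,0]}'
python3 side.py s9.png; python3 lead.py t9.png
```

```text
time_s: 15.9
eef_pos: [532.3, -53.0, 95.7]
eef_rot: [[-0.994, -0.107, -0.001], [-0.107, 0.994, -0.0], [0.001, -0.0, -1.0]]
wrist_force: [-0.4, 0.5, 1.1]
grip_width: 0.001
time_s: 16.52
eef_pos: [469.5, 67.7, 221.1]
eef_rot: [[-0.994, -0.107, -0.0], [-0.107, 0.994, -0.0], [0.0, -0.0, -1.0]]
wrist_force: [-0.5, 0.1, 0.0]
grip_width: -0.003
time_s: 17.15
eef_pos: [432.8, 141.8, 220.1]
eef_rot: [[-0.994, -0.107, 0.0], [-0.107, 0.994, -0.001], [-0.0, -0.001, -1.0]]
wrist_force: [-0.1, 0.5, 0.8]
grip_width: -0.003
lead advance 56.3 bbox [   0    6  145   26 1293] tip advance -59.0 [432.9 141.5 220. ] [-0.9  0.2  0.5]
```

View pics/z_s9.png

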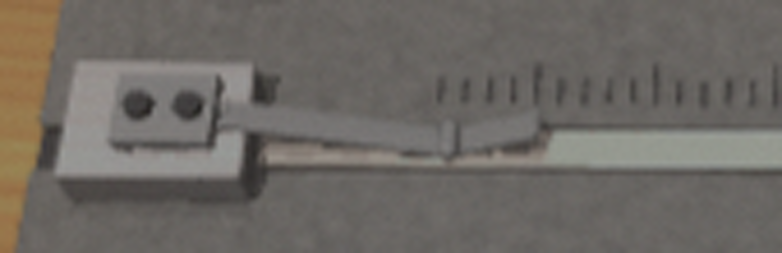

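View pics/t9.png

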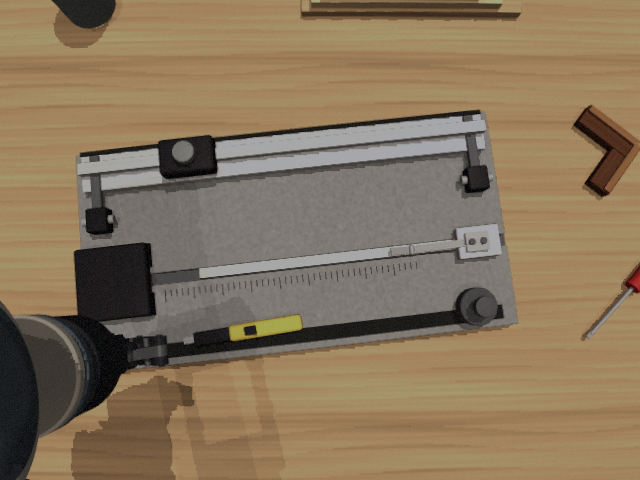

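View pics/s9.png

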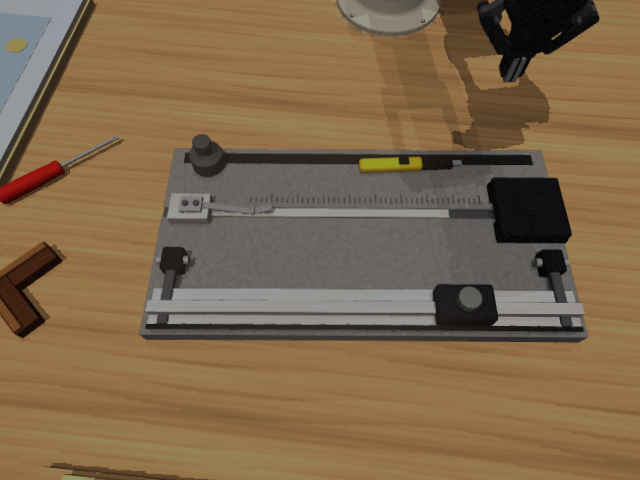

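The arm is clear and everything else is where it was. The strip's trailing end shows at (200,272) in the top view and (449,213) in the scene view. One numeric check, then I hand in.

Run:
```python
from h import *
d=np.array([.104,-.9946])
for f,p in(('t9.png',(200,272)),('s9.png',(449,213))):
    P=ray(f,[p],30.)[0][:2]; L=P+360*d; print('lead',L.round(1),'advance',((L-[540.2,-110.8])@d).round(1))
for n in('scene','top'):
    P=ray(n+'0.png',[(272,210) if n=='scene' else (390.9,251.5)],38.)[0][:2]+92*d; print(n,'stop by lip',P.round(1),((P-[540.2,-110.8])@d).round(1))
# differencing: anything else moved
for a,b in(('scene0.png','s9.png'),('top0.png','t9.png')):
    A=cv2.imread('pics/'+a);B=cv2.imread('pics/'+b); m=(cv2.absdiff(A,B).max(2)>50).astype(np.uint8)
    n,l,s,c=cv2.connectedComponentsWithStats(m); print([x[:5].tolist() for x in s[1:] if x[4]>25])
```

```text
lead [ 556.4 -245.8] advance 135.9
lead [ 557.7 -242. ] advance 132.3
scene stop by lip [ 558.7 -240.9] 131.3
top stop by lip [ 554.  -244.8] 134.7
[[440, 0, 160, 82, 6297], [609, 0, 31, 4, 78], [612, 5, 28, 9, 120], [446, 27, 35, 11, 145], [501, 107, 23, 8, 69], [452, 121, 30, 29, 448], [212, 208, 89, 9, 437], [449, 209, 45, 9, 361]]
[[412, 240, 41, 6, 70], [356, 244, 55, 17, 340], [151, 268, 55, 17, 501], [0, 301, 169, 179, 13957], [157, 345, 5, 11, 38], [157, 376, 37, 35, 558], [164, 415, 6, 10, 32]]
```

Both views put the lead at the stop within about 1 mm, and only the strip and the arm's shadow have changed.

```bash
python3 -c "
from workcell import workorder
print(workorder.finish_job())"
```

```text
the job is handed in; nothing more can be done
None
```

I pressed the shut fingertips onto the strip and slid it about 135 mm along the groove, under the spring and against the stop block. I then lifted straight off, backed away and handed the job in. No verdict was reported.

- **Pressing force:** it was 13–18 N early in the slide and 19–22 N while the strip was under the spring. That is slightly above the suggested 14–20 N at its highest.
- **At the stop:** the drag levelled off at 14–15 N, about 0.7 of the pressing force. The fingers then slipped about 5 mm on the strip.
- **Position:** both cameras put the strip's lead within about 1 mm of the stop position worked out from the spring lip. The two views differ from each other by about 3–4 mm along the groove, so the stall at the stop is the stronger evidence.
- **Everything else:** comparing pictures from before and after, only the strip and the arm with its shadow changed. The wrist force was near zero once the arm was clear.
- **Not measured:** I couldn't read the spring's lift angle; the pictures show the spring riding on the strip.
- **Failed check:** my automatic lead finder gave wrong values once the arm and spring covered the strip. I used the strip's visible ends instead.

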